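# Cover the bench mill and hold it running

## Task

Give the bench mill a short test run: set its loose steel cover (the one with the tall upright knob) on the open bowl so that it sits seated and level, without dropping it, then press the cover straight down as far as the spring collar goes and keep the mill running for at least three seconds. It runs only while the cover is held down, so finish while still holding it fully down; never push the collar down while the bowl is uncovered, do not lean on it with brute force, and leave everything else on the bench where it stands.

Things in the scene. Friction and masses are not known exactly. Their poses are not given: they have to be found in the camera images.
- cover_grip (a point): Grip point of the mill's loose cover, on the axis of its knob (z up along the knob; round, so heading does not matter). It lies 18 mm below the knob's top, 22 mm above the plate's upper face, 27 mm above the plate's underside (which rests on the collar) and 39 mm above the foot of the spigot on which the cover stands on the bench at the start, knob up.
- cover: The mill's cover: round steel plate 107 mm across, 5 mm thick, with an upright straight black knob (30 mm diameter, 40 mm tall) on top and a spigot (84 mm diameter, 12 mm deep, lowest 5 mm chamfered to 76 mm) underneath. Mass about 0.2 kg. Origin at the centre of the spigot's foot.
- collar_top (a point): Centre of the upper face of the mill's collar (z up); moves with it. The collar is a grey ring of 110 mm outer, 91 mm inner diameter around the bowl's mouth, its upper face 146 mm above the bench when up. The cover's plate rests on it: seated, the cover's grip point is 27 mm straight above this point.
- mill: The bench mill, fixed to the bench: round white housing 120 to 136 mm across, grey control pod low on its front (-x side, reaching 89 mm out), open steel bowl on top, 89 mm inner diameter, rim 138 mm above the bench. The cover's spigot drops into it with 2.5 mm to spare all round. Origin under its centre on the bench.
- mill_collar (a joint): How far the spring collar is pressed down, in m: 0 = up, 0.006 = on its lower stop; the motor runs beyond 0.0045. The spring resists with 5 N at 0 and 11 N at the stop, so it bears the cover's weight without giving way. Pushing on the cover with 12 to 20 N holds it on the stop; over 80 N would damage it.
- canister_lid: Bystander: flat steel lid of a storage canister, 132 mm across, 13 mm thick, with a low bar handle (to 37 mm high); no knob. Origin under its centre.
- petri_stack: Bystander: stack of three petri dishes, 90 mm across, 48 mm high. Origin under its centre.
- beaker: Bystander: small glass beaker, 52 mm across, 68 mm high. Origin under its centre.
- flask: Bystander: conical glass flask, 84 mm across at the base, 138 mm high. Origin under its centre.
- amber_bottle: Bystander: amber glass bottle with black cap, 60 mm across, 135 mm high. Origin under its centre.
- reagent_tub: Bystander: white reagent tub with orange cap, 76 mm across, 130 mm high. Origin under its centre.
- scoop: Bystander: steel spoon 170 mm long lying on the bench.
Things that resemble listed ones, but are neither listed nor needed, are in the scene too. What is shaped like the cover but green is not meant.

How it is judged:
On the way:
1. the mill runs for three seconds: cover seated and level, held down by the fingers with the collar beyond 4.5 mm of its 6 mm (horizontal distance between cover_grip and collar_top below 0.004 m and z of cover_grip in the frame of collar_top between 0.0245 and 0.0295 m and angle between cover_grip's own z axis and vertical below 0.05 rad and value of joint mill_collar above 0.0045 m and contact force between the fingers and cover above 3 N), for 2.8 s.
At the end, for the whole second after the job is handed in: The program has finished and the fingers still press on the cover (more than 3 N); the collar is beyond 4.5 mm of its 6 mm travel; the cover sits on it within 4 mm of centre, within 2.5 mm of its seated height and within 0.05 rad of level (all of step 1); the arm keeps its last pose, push and grip.
It fails at once if the collar is pushed down while the bowl is uncovered (cover more than 12 mm off centre) (value of joint mill_collar above 0.003 m and horizontal distance between cover_grip and collar_top above 0.012 m).
It fails at once if the cover is dropped (falls untouched faster than 0.6 m/s, some 2 cm) (contact force between the fingers and cover below 0.05 N and linear speed of cover above 0.6 m/s).
It fails at once if the collar is leaned on with more than 80 N (contact force between cover and mill_collar above 80 N).
It fails at once if another thing on the bench is moved by more than 3 cm or tipped over (distance of any of canister_lid, petri_stack, beaker, flask, amber_bottle, reagent_tub, scoop from where it was at the start of the episode above 0.03 m or angle between any of canister_lid, petri_stack, beaker, flask, amber_bottle, reagent_tub's own z axis and vertical above 0.6 rad).
It also fails if it takes over 51 s, if anything falls off the work surface, if the arm or the gripper's body presses on something with over 40 N, if the wrist force passes 120 N, or if a joint passes its speed limit or range.

## Robot

A 7-joint arm with a two-finger parallel gripper is mounted at the origin on the work surface. World frame = base frame: x ahead of the robot, y to its left, z up, the work surface at z = 0. Lengths are in m, angles in rad, forces in N, time in s.
With the tool pointing down it reaches from about 0.4 to 0.85 m from the base axis. Payload 4.5 kg.
Tool frame: the origin (TCP) lies between the finger pads; the fingertips stand 19 mm ahead of it and the grasp point (between the pads) is the TCP (r.tips_ahead is the distance from the TCP to the fingertips, in m); z points along the fingers, y is the line along which they close (so a half turn about z gives the same grasp; the last joint's range is limited). The gripper opens to 88 mm and grips with 3 to 60 N. Pads are 18 mm wide; open, the fingers measure 123 mm over their backs; the gripper's body (75 mm by 187 mm) begins 45 mm behind the grasp point.
Start: joints at [1.143, 0.689, -0.195, 1.565, 0.157, 0.902, -0.215], TCP at [0.279, -0.56, 0.258] pointing down, gripper open.
Joint ranges: [-3.01, 3.01], [-0.46, 2.08], [-1.47, 1.51], [0.13, 2.56], [-1, 4.14], [0.04, 2.09], [-2.66, 2.66]. Speed limits (rad/s): [2.57, 2.57, 3.14, 3.14, 3.14, 3.14, 3.14].

## Interface

Orientations are given as a unit quaternion [x, y, z, w].
In Python, from plant import r, cams, models gives the robot as it stands. The module is installed in compiled form; this text tells all that it offers.
- The arm moves only by the tool jog_arm, never from a script. Its arguments are lists of equal length, an entry for each row: "turn": the turn, a rotation vector about the tool's x, y, z in rad, a list of three; "translation": the shift along the tool's x, y, z in m, a list of three; "grip": the closure, from 0 (fully open) to 1 (shut). In form: {"turn": [[ax, ay, az], ...], "translation": [[tx, ty, tz], ...], "grip": [grip, ...]}. A call has 1 to 20 rows; each row is the pose to reach, as a shift and turn from the pose commanded when the call began, along the tool's axes at that moment; what a row does not reach only later rows make up. A row lasts 1/8 s, in which the tool goes at most 62.5 mm and 10.7 degrees, less where a joint would pass 70% of its speed; a pose out of reach is approached as far as the arm can. A call with a gripper value outside its range is refused whole. The fingers move at their own pace and stop on an object; "force" is the grip in N (left out, the last holds). Time passes only in rows, so rows that repeat a pose let the fingers close. It gives the time, the measured TCP pose, the force, the opening and the grip force at its end, in the units of the state.
- r.get_state(): the state, without advancing time (a new reading comes with each control period).
- cams.snapshot(name): name is "scene" or "top" or "wrist"; returns the picture (420x560x3 uint8, red, green, blue); there is no depth.
- cams.camera_params(name): a dict with "fx", "fy", "cx", "cy" (pixels), "k1" (the pictures are not rectified: a ray, as slopes to the right and down, at radius r is drawn at 1 + k1 r^2 times it, then the intrinsics apply), "eye" and "orientation" of the camera in the world. Camera axes: x right, y up, looking along -z (the intrinsics and any distortion apply to the point x, -y, -z); pixel columns grow to the right and rows downward; lengths in m; the calibration is good to about 2 mm. A picture is of the moment at which its call begins: read the wrist's pose just before it. camera_params takes no time and is no camera call; for the wrist camera it gives the pose at the moment of the call.
- r.finish_job(): hands the job in; it is judged then, once.
Trained networks look in the newest picture that a camera, given by its name, has taken for a name from the list of things; names that differ only in an ending like _2 or _b are one class to them, and where a whole thing is asked for, a point or a joint stands for the part that bears it (a point fixed in the world has none). Each returns a list of dicts, best first, with "p" (0 to 1); they miss things now and then, are a little off and sometimes report something else, mostly with a low value. They report only what shows in the picture. A call takes as long as a camera call. They do not tell look-alikes from the thing itself.
- models.find_in(camera, name): "position" ([x, y, z] in m, in world coordinates, good to about 4 mm: the middle of the surface that is visible of it).
- models.masks_of(camera, name): "pixels" (420x560 bool, what is visible of it).
- models.place_of(camera, name): "position" ([x, y, z] in m, in world coordinates, good to about 4 mm: a listed point, or the origin of a listed thing).
The state is a dict: "clock": time; "q": joint angles; "qd": joint speeds; "joint_torque": joint torques, N m; "tool_pos": TCP position; "eef_rot": TCP orientation; "contact_force": force on the tool from outside, world axes, zero at the start; "moment": the same for the moment, N m; "opening": opening from 0.0 (shut) to 1.0 (fully open); "finger_force": force on a finger pad.
Only numpy, scipy, OpenCV 4.12 (cv2) and the standard library are available. Lean on these libraries where they do the work, as an engineer would, in place of code of your own. Each camera call takes 0.05 s, during which the arm holds its last target. There are 200 camera calls.

## Working session

There is one attempt and no reset: what is moved stays moved. The work goes in short steps, Python scripts to look and compute and a tool call to move; the robot and the scene stay as the last step left them, time stands still between calls to the robot, and variables do not carry over. Pictures are saved under pics/ and viewed, at most 10 in all, crops included, and the job is handed in when it is done.

Besides the shell and the picture viewer there is one more tool, called after "Call:" in YAML: its name, and indented under it one key for each argument. jog_arm: Moves the arm, as the interface text tells. Its arguments: {"type":"object","properties":{"turn":{"type":"array"},"translation":{"type":"array"},"grip":{"type":"array"},"force":{"type":"number"}},"required":["turn","translation","grip"]}

```bash
mkdir -p pics
cat > h.py <<'E'
from plant import r,cams,models
import numpy as np,cv2
from scipy.spatial.transform import Rotation as R
def save(n,f):
    im=cams.snapshot(n); cv2.imwrite('pics/'+f,im[:,:,::-1]); return im
def proj(n,P,c=None):
    c=c or cams.camera_params(n); p=R.from_quat(c['orientation']).inv().apply(np.array(P)-c['eye'])
    s=np.array([p[0],-p[1]])/-p[2]; s=s*(1+c['k1']*(s@s)); return np.array([c['cx']+c['fx']*s[0],c['cy']+c['fy']*s[1]])
def back(n,uv,z,c=None):
    c=c or cams.camera_params(n); d=np.array([(uv[0]-c['cx'])/c['fx'],(uv[1]-c['cy'])/c['fy']]); s=d.copy()
    for _ in range(20): s=d/(1+c['k1']*(s@s))
    v=R.from_quat(c['orientation']).apply([s[0],-s[1],-1]); e=np.array(c['eye']); return e+v*(z-e[2])/v[2]
E
python3 - <<'E'
from h import *
a=save('scene','scene.png'); b=save('top','top.png')
for n in ['scene','top']:
    print(n,cams.camera_params(n))
    for k in ['cover_grip','collar_top','mill','canister_lid','flask','amber_bottle','reagent_tub','petri_stack','beaker','scoop']:
        print(k,[(np.round(d['position'],3).tolist(),round(d['p'],2),proj(n,d['position']).round().tolist()) for d in models.place_of(n,k)])
s=r.get_state();print(s)
cv2.imwrite('pics/both.png',cv2.resize(np.hstack([a,b]),(800,300))[:,:,::-1])
E
```

```text
scene {'fx': 514.8691928010136, 'fy': 514.8691928010136, 'cx': 286.0946161060348, 'cy': 215.81611888533774, 'k1': 0.05274473153917799, 'eye': array([1.39844823, 0.5113375 , 0.99594774]), 'orientation': array([0.20583177, 0.36327173, 0.7827739 , 0.46144551])}
cover_grip [([0.45, -0.019, 0.04], 0.89, [291.0, 222.0]), ([0.596, -0.018, 0.039], 0.68, [265.0, 255.0]), ([0.295, -0.382, 0.037], 0.6, [217.0, 160.0])]
collar_top [([0.492, 0.275, 0.144], 0.71, [390.0, 238.0])]
mill [([0.489, 0.277, 0.0], 0.98, [384.0, 278.0])]
canister_lid [([0.5, -0.27, -0.004], 0.95, [210.0, 216.0])]
flask [([0.714, 0.188, -0.0], 0.64, [314.0, 327.0]), ([0.357, -0.122, -0.0], 0.18, [277.0, 204.0])]
amber_bottle [([0.722, -0.184, 0.002], 0.61, [186.0, 273.0])]
reagent_tub [([0.669, 0.401, -0.001], 0.94, [407.0, 350.0])]
petri_stack [([0.362, 0.119, 0.003], 0.84, [348.0, 229.0])]
beaker [([0.358, -0.124, 0.002], 0.65, [276.0, 203.0])]
scoop [([0.691, -0.386, 0.004], 0.9, [135.0, 240.0])]
top {'fx': 511.01074839981146, 'fy': 511.01074839981146, 'cx': 282.9747207598909, 'cy': 209.44271480526604, 'k1': -0.02459808
[... 950 characters left out ...]
8,  0.68906683, -0.19460823,  1.56529436,  0.1573017 ,
        0.90247963, -0.21513412]), 'qd': array([-5.34063651e-05,  1.52687670e-03,  1.10121550e-03,  5.15713644e-04,
       -2.20932697e-03, -6.25719004e-04, -1.82068960e-04]), 'joint_torque': array([ 1.91012577e-04, -5.27519274e+01, -1.26711197e+00, -1.53748816e+01,
       -5.18357044e-02, -6.89397948e-04,  2.72706427e-05]), 'tool_pos': array([ 0.27852168, -0.55954656,  0.25776515]), 'eef_rot': array([9.73460555e-01, 2.28854854e-01, 2.48611486e-05, 6.33500457e-05]), 'contact_force': array([-0.48623678,  0.45083037, -0.36014377]), 'moment': array([ 0.01717686,  0.05414512, -0.01553118]), 'finger_force': 0.0, 'opening': 0.9999227658856216}
```

View pics/top.png

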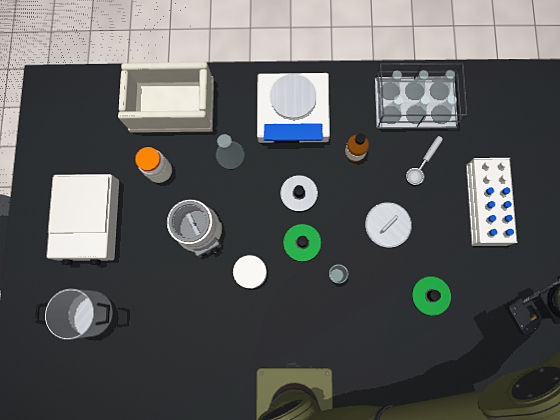

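View pics/scene.png

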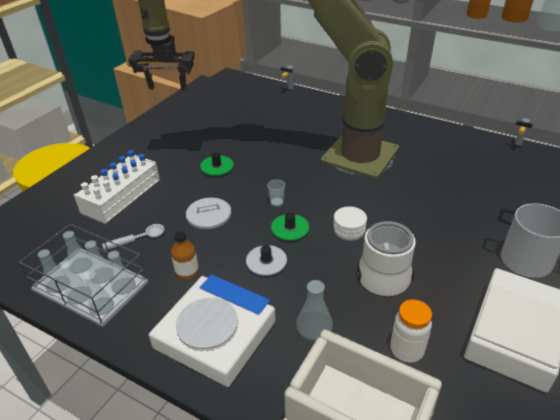

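Run:
```python
from h import *
a=cv2.imread('pics/top.png'); b=cv2.imread('pics/scene.png')
cv2.imwrite('pics/crop.png',np.hstack([cv2.resize(a[140:280,240:380],(400,400),interpolation=3),cv2.resize(b[190:290,220:320],(400,400),interpolation=3)]))
for n,bx in [('top',(299,190)),('scene',(265,250))]:
    im=cams.snapshot(n)
    for m in models.masks_of(n,'cover'):
        ys,xs=np.nonzero(m['pixels']); print(n,m['p'],xs.mean().round(1),ys.mean().round(1),len(xs),im[m['pixels']].mean(0).round())
        g=(m['pixels']&(im.max(2)<60)).astype(np.uint8); g2=(m['pixels']&(im.max(2)>=60)).astype(np.uint8)
        k=cv2.moments(g); 
        if k['m00']>0: print('  knob',(k['m10']/k['m00'],k['m01']/k['m00']), back(n,(k['m10']/k['m00'],k['m01']/k['m00']),.042))
        (x,y),ax,an=cv2.fitEllipse(cv2.convexHull(np.argwhere(m['pixels'])[:,::-1].astype(np.int32)))
        print('  plate',x,y,ax,back(n,(x,y),.017))
```

```text
top 0.77 300.9 242.3 1077 [ 41. 156.  72.]
  knob (301.72072072072075, 242.6036036036036) [ 0.44384455 -0.02257417  0.042     ]
  plate 300.987060546875 242.3544464111328 (36.17837905883789, 37.470577239990234) [ 0.44770628 -0.02082184  0.017     ]
top 0.65 297.7 192.8 1055 [184. 186. 191.]
  knob (297.02272727272725, 192.1439393939394) [ 0.58876986 -0.01030125  0.042     ]
  plate 297.7072448730469 192.7447052001953 (35.7557258605957, 37.11697769165039) [ 0.59265313 -0.01239404  0.017     ]
top 0.58 431.1 296.2 1221 [ 37. 146.  67.]
  knob (432.5886075949367, 298.23417721518985) [ 0.28918376 -0.37922103  0.042     ]
  plate 431.087158203125 296.2528076171875 (37.945926666259766, 40.51347351074219) [ 0.29506753 -0.38193554  0.017     ]
scene 0.83 216.5 164.6 503 [ 27. 122.  57.]
  knob (215.78217821782178, 159.41584158415841) [ 0.29828771 -0.38365979  0.042     ]
  plate 216.38259887695312 164.17706298828125 (21.736024856567383, 31.005062103271484) [ 0.29131064 -0.38929895  0.017     ]
scene 0.72 266.6 259.4 880 [148. 152. 153.]
  knob (265.62745098039215, 253.68627450980392) [ 0.59390802 -0.01599481  0.042     ]
  plate 266.6819152832031 259.4342041015625 (28.69743537902832, 38.72627639770508) [ 0.58999619 -0.01620742  0.017     ]
scene 0.65 290.1 226.2 788 [ 32. 127.  61.]
  knob (289.6478873239437, 220.30985915492957) [ 0.44764356 -0.02508905  0.042     ]
  plate 290.0582580566406 226.11001586914062 (27.04905891418457, 36.958316802978516) [ 0.44415508 -0.02592865  0.017     ]
scene 0.39 208.3 212.6 1118 [171. 174. 175.]
  plate 208.3239288330078 212.5955810546875 (30.866111755371094, 45.94740676879883) [ 0.50664812 -0.26657273  0.017     ]
```

View pics/crop.png

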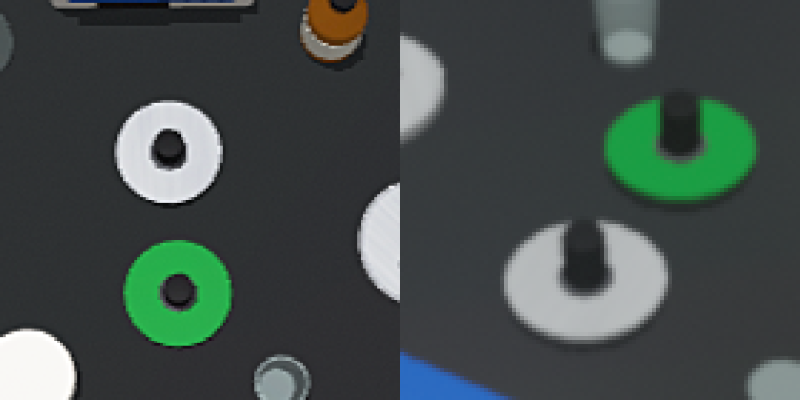

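The crop shows the steel plate with the black knob (top image (298,192), scene (266,254)). The green look-alikes are at top (302,242) and (433,297), and the flat canister lid at (388,224) has no knob. The steel one fits the description and the measured 107 mm size, so I'll use it. Next I move above it.

Call:
jog_arm:
  turn:
    - [0,0,0]
    - [0,0,0]
    - [0,0,0]
    - [0,0,0]
    - [0,0,0]
    - [0,0,0]
    - [0,0,0]
    - [0,0,0]
    - [0,0,0]
    - [0,0,0]
    - [0,0,0]
    - [0,0,0]
    - [0,0,0]
    - [0,0,0]
    - [0,0,0]
    - [0,0,0]
  translation:
    - [0.045,-0.03,0.005]
    - [0.09,-0.06,0.01]
    - [0.135,-0.09,0.015]
    - [0.18,-0.12,0.02]
    - [0.225,-0.15,0.025]
    - [0.27,-0.18,0.03]
    - [0.315,-0.21,0.035]
    - [0.36,-0.24,0.04]
    - [0.405,-0.27,0.045]
    - [0.45,-0.3,0.05]
    - [0.495,-0.33,0.055]
    - [0.525,-0.348,0.058]
    - [0.525,-0.348,0.058]
    - [0.525,-0.348,0.058]
    - [0.525,-0.348,0.058]
    - [0.525,-0.348,0.058]
  grip: [0,0,0,0,0,0,0,0,0,0,0,0,0,0,0,0]

```text
clock: 3.3
tool_pos: [0.5931, -0.0154, 0.1999]
eef_rot: [0.974, 0.228, -0.0, 0.0]
contact_force: [0.1, -0.5, -0.4]
opening: 0.997
finger_force: 0.0
```

Run:
```python
from h import *
s=r.get_state(); print(s['clock'],s['tool_pos'],s['eef_rot'],s['contact_force'],s['q'].round(2))
c=cams.camera_params('wrist'); print(c)
im=save('wrist','w1.png')
print([(d['position'],d['p']) for d in models.place_of('wrist','cover_grip')])
for m in models.masks_of('wrist','cover'):
    print(m['p'],m['pixels'].sum(),im[m['pixels']].mean(0).round())
    g=np.argwhere(m['pixels'])[:,::-1].astype(np.int32); print(g.min(0),g.max(0))
```

```text
3.3 [ 0.59311644 -0.01540756  0.19989866] [ 9.73686015e-01  2.27893536e-01 -8.81782473e-05  2.69573125e-04] [ 0.06340418 -0.51319489 -0.43863995] [-0.    0.72 -0.08  1.73  0.09  0.7  -1.24]
{'fx': 310.27728385463945, 'fy': 310.27728385463945, 'cx': 282.73548237149083, 'cy': 213.38389037738094, 'k1': -0.06623985000289011, 'eye': array([0.65777564, 0.01614559, 0.32653394]), 'orientation': array([-0.12081761,  0.07528967, -0.52180397,  0.84110356])}
[([0.4457, -0.0243, 0.0358], 0.82), ([0.5947, -0.019, 0.0379], 0.79)]
0.71 3124 [ 54. 225. 114.]
[189 265] [279 344]
0.62 8456 [221. 223. 224.]
[232 142] [335 244]
```

View pics/w1.png

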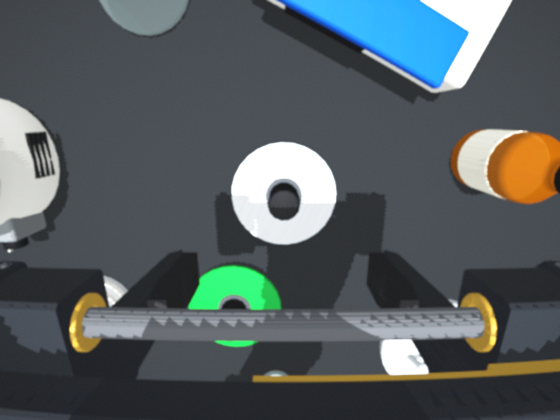

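The wrist view shows the steel cover at (284,193), the green one behind at (235,300) and the bottle off to the right at (510,165). I'll measure the plate centre.

Run:
```python
from h import *
im=cv2.imread('pics/w1.png'); c=cams.camera_params('wrist')
m=((im.min(2)>150)).astype(np.uint8); m[:, :200]=0;m[:,360:]=0;m[:120]=0;m[260:]=0
h=cv2.convexHull(np.argwhere(m>0)[:,::-1].astype(np.int32))
(x,y),ax,an=cv2.fitEllipse(h); p=back('wrist',(x,y),.017,c); print(x,y,ax,p)
s=r.get_state(); t=R.from_quat(s['eef_rot'])
for z,n in [(.017,'plate')]: print(t.inv().apply(np.array([p[0],p[1],.041])-s['tool_pos']))
a=back('wrist',(x-ax[0]/2,y),.017,c);b=back('wrist',(x+ax[0]/2,y),.017,c);print(np.linalg.norm(a-b))
```

```text
283.35333251953125 192.59939575195312 (102.48262023925781, 105.00659942626953) [ 0.59656259 -0.01395964  0.017     ]
[0.0031801  0.00081905 0.15884133]
0.10469517115493772
```

Call:
jog_arm:
  turn:
    - [0,0,0]
    - [0,0,0]
    - [0,0,0]
    - [0,0,0]
    - [0,0,0]
    - [0,0,0]
    - [0,0,0]
    - [0,0,0]
    - [0,0,0]
    - [0,0,0]
    - [0,0,0]
    - [0,0,0]
    - [0,0,0]
    - [0,0,0]
    - [0,0,0]
  translation:
    - [0.002,0,0.03]
    - [0.002,0,0.07]
    - [0.002,0,0.105]
    - [0.002,0,0.13]
    - [0.002,0,0.148]
    - [0.002,0,0.157]
    - [0.002,0,0.158]
    - [0.002,0,0.158]
    - [0.002,0,0.158]
    - [0.002,0,0.158]
    - [0.002,0,0.158]
    - [0.002,0,0.158]
    - [0.002,0,0.158]
    - [0.002,0,0.158]
    - [0.002,0,0.158]
  grip: [0,0,0,0,0,0,0,0.3,0.5,0.7,0.8,0.9,1,1,1]
  force: 30

```text
clock: 5.32
tool_pos: [0.5954, -0.0135, 0.0417]
eef_rot: [0.973, 0.229, 0.0, 0.0]
contact_force: [0.4, -0.8, -0.9]
opening: 0.331
finger_force: 30.0
```

Call:
jog_arm:
  turn:
    - [0,0,0]
    - [0,0,0]
    - [0,0,0]
    - [0,0,0]
    - [0,0,0]
    - [0,0,0]
    - [0,0,0]
    - [0,0,0]
    - [0,0,0]
    - [0,0,0]
  translation:
    - [0,0,-0.005]
    - [0,0,-0.02]
    - [0,0,-0.045]
    - [0,0,-0.08]
    - [0,0,-0.115]
    - [0,0,-0.15]
    - [0,0,-0.18]
    - [0,0,-0.19]
    - [0,0,-0.19]
    - [0,0,-0.19]
  grip: [1,1,1,1,1,1,1,1,1,1]

```text
clock: 6.58
tool_pos: [0.5943, -0.0132, 0.2305]
eef_rot: [0.973, 0.229, -0.001, -0.0]
contact_force: [0.4, -0.3, -2.7]
opening: 0.331
finger_force: 30.0
```

```bash
cat > mill.py <<'E'
from h import *
from scipy.optimize import least_squares
# collar fit on pictures: top.png, scene.png start images
s=r.get_state(); print(s['clock'],s['tool_pos'],s['contact_force'],s['finger_force'])
im=save('wrist','w2.png'); c=cams.camera_params('wrist')
t=R.from_quat(s['eef_rot'])
m=[m for m in models.masks_of('wrist','cover')]
for q in m:
    g=np.argwhere(q['pixels'])[:,::-1].astype(np.int32); print(q['p'],len(g),g.min(0),g.max(0),im[q['pixels']].mean(0).round())
print(proj('wrist',s['tool_pos']+t.apply([0,0,.02]),c),[proj('wrist',s['tool_pos']+t.apply([dx,dy,.025]),c).round(1).tolist() for dx,dy in [(.0535,0),(0,.0535),(0,-.0535)]])
for n,f in [('top','top.png'),('scene','scene.png')]:
    a=cv2.imread('pics/'+f); u=proj(n,[.493,.277,.146]).astype(int)
    for rad in (.055,.0455):
        pts=np.array([proj(n,[.493+rad*np.cos(x),.277+rad*np.sin(x),.146]) for x in np.linspace(0,6.28,90)])
        cv2.polylines(a,[(pts*16).astype(np.int32)],True,(0,0,255),1,cv2.LINE_AA,4)
    w=50; cv2.imwrite(f'pics/m_{n}.png',cv2.resize(a[u[1]-w:u[1]+w,u[0]-w:u[0]+w],(400,400),interpolation=2))
b=np.hstack([cv2.imread('pics/m_top.png'),cv2.imread('pics/m_scene.png')]); cv2.imwrite('pics/m.png',b)
E
python3 mill.py
```

```text
6.575 [ 0.59428567 -0.01318545  0.23048615] [ 0.43918984 -0.27127036 -2.70056757] 30.000038081780076
0.6 18065 [184 167] [380 347] [164. 168. 171.]
[282.03857198 266.84253803] [[282.0, 162.0], [381.5, 262.4], [182.8, 262.3]]
```

View pics/m.png

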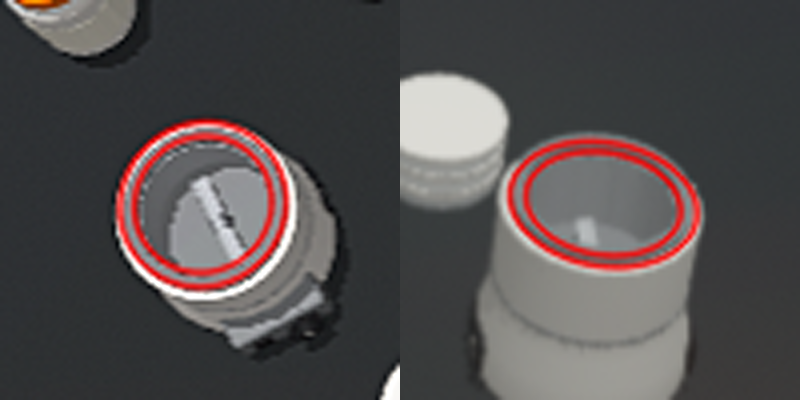

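View pics/w2.png

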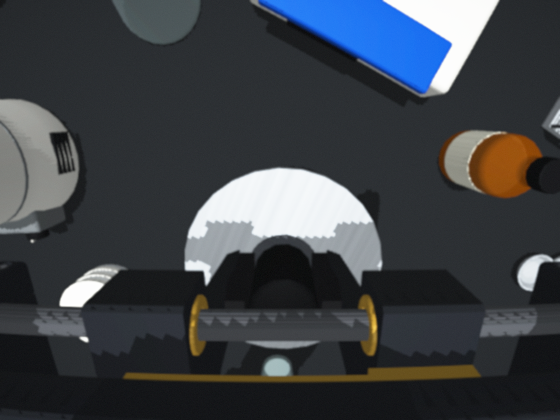

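The collar overlay fits both pictures at about (0.493, 0.277). The wrist view shows the held cover's rim at x 184 to 381, front edge at y 167. I'll check the held cover for tilt and offset.

```bash
cat > tilt.py <<'E'
from h import *
from scipy.optimize import least_squares
import sys
def fit(f,c,s,z0=.0247):
    im=cv2.imread(f); t=R.from_quat(s['eef_rot']); g=cv2.GaussianBlur(im,(3,3),0).mean(2)
    th=np.r_[np.radians(np.arange(-80,81,4))]   # about tool +x (front)
    th=np.r_[th,np.pi+np.radians(np.arange(-12,13,4))]
    def pt(p,a,rad): # p: dx,dy,pitch,roll
        v=R.from_euler('xy',[p[3],p[2]]).apply([rad*np.cos(a),rad*np.sin(a),z0])
        return proj('wrist',s['tool_pos']+t.apply(v+[p[0],p[1],0]),c)
    p=np.zeros(4); obs=[]
    for k in range(3):
        obs=[]
        for a in th:
            rr=np.arange(.045,.062,.0003); uv=np.array([pt(p,a,q) for q in rr]).astype(np.float32)
            v=cv2.remap(g.astype(np.float32),uv[:,:1],uv[:,1:],1).ravel(); d=np.diff(cv2.blur(v[:,None],(1,5)).ravel())
            i=np.argmin(d)
            if d[i]<-3: obs.append((a,(uv[i]+uv[i+1])/2))
        res=least_squares(lambda p:np.concatenate([pt(p,a,.0535)-o for a,o in obs]),p,loss='soft_l1'); p=res.x
    print(len(obs),'dx dy mm',p[:2]*1e3,'pitch roll',p[2:],'rms px',np.sqrt(np.mean(res.fun**2)))
    return p,obs
if __name__=='__main__':
    s=r.get_state(); fit('pics/w2.png',cams.camera_params('wrist'),s)
    for n in ['scene','top']:
        save(n,n+'2.png')
        for d in models.place_of(n,'cover_grip'): print(n,np.round(d['position'],4),round(d['p'],2),'tool',s['tool_pos'].round(4))
    t=R.from_quat(s['eef_rot']);print(t.apply([0,0,1]))
E
python3 tilt.py
```

```text
48 dx dy mm [-2.58065985  0.48358553] pitch roll [0.0012278  0.01174933] rms px 0.6212286849392976
scene [ 0.4481 -0.0217  0.0377] 0.94 tool [ 0.5944 -0.0132  0.2304]
scene [ 0.2986 -0.3822  0.0341] 0.67 tool [ 0.5944 -0.0132  0.2304]
scene [ 0.5928 -0.019   0.2293] 0.58 tool [ 0.5944 -0.0132  0.2304]
top [ 0.2998 -0.3807  0.0399] 0.65 tool [ 0.5944 -0.0132  0.2304]
[-2.60978587e-03 -1.49865595e-04 -9.99996583e-01]
```

The cover is held level, 2.6 mm behind the TCP along tool x. I'll carry it over the mill.

Call:
jog_arm:
  turn:
    - [0,0,0]
    - [0,0,0]
    - [0,0,0]
    - [0,0,0]
    - [0,0,0]
    - [0,0,0]
    - [0,0,0]
    - [0,0,0]
    - [0,0,0]
    - [0,0,0]
    - [0,0,0]
    - [0,0,0]
    - [0,0,0]
    - [0,0,0]
  translation:
    - [0.001,-0.01,0]
    - [0.005,-0.035,0]
    - [0.009,-0.065,0]
    - [0.014,-0.1,0]
    - [0.019,-0.14,0]
    - [0.024,-0.18,0]
    - [0.029,-0.215,0]
    - [0.033,-0.245,0]
    - [0.037,-0.27,0]
    - [0.039,-0.29,0]
    - [0.041,-0.301,0]
    - [0.041,-0.305,0]
    - [0.041,-0.305,0]
    - [0.041,-0.305,0]
  grip: [1,1,1,1,1,1,1,1,1,1,1,1,1,1]

```text
clock: 8.62
tool_pos: [0.4965, 0.277, 0.2317]
eef_rot: [0.974, 0.228, 0.0, 0.0]
contact_force: [-0.3, -0.0, -1.4]
opening: 0.334
finger_force: 30.0
```

Run:
```python
from h import *
from tilt import fit
s=r.get_state(); print(s['clock'],s['tool_pos'],s['contact_force'],s['finger_force'],s['q'].round(2))
c=cams.camera_params('wrist'); save('wrist','w3.png'); p,_=fit('pics/w3.png',c,s)
t=R.from_quat(s['eef_rot']); cc=s['tool_pos']+t.apply([p[0],p[1],.0247]); print('cover plate centre',cc)
for n in ['top','scene']:
    a=save(n,n+'3.png')[:,:,::-1].copy(); u=proj(n,[.493,.277,.17]).astype(int)
    for X,col,rads in [([.493,.277,.146],(0,0,255),(.055,)),(cc,(0,255,255),(.0535,))]:
      for rad in rads:
        pts=np.array([proj(n,[X[0]+rad*np.cos(x),X[1]+rad*np.sin(x),X[2]]) for x in np.linspace(0,6.28,90)])
        cv2.polylines(a,[(pts*16).astype(np.int32)],True,col,1,cv2.LINE_AA,4)
    cv2.imwrite(f'pics/m_{n}.png',cv2.resize(a[max(0,u[1]-60):u[1]+60,u[0]-60:u[0]+60],(400,400),interpolation=2))
cv2.imwrite('pics/m3.png',np.hstack([cv2.imread('pics/m_top.png'),cv2.imread('pics/m_scene.png')]))
```

```text
8.625 [0.49652913 0.27699283 0.23167249] [-0.25521476 -0.04489486 -1.39592296] 29.999886550940573 [-0.57  0.64 -0.04  1.77  0.04  0.73 -1.74]
48 dx dy mm [ 1.29648439 -0.97394167] pitch roll [-0.04682059 -0.01903393] rms px 4.22768113057209
cover plate centre [0.497264   0.27842085 0.20697148]
```

View pics/m3.png

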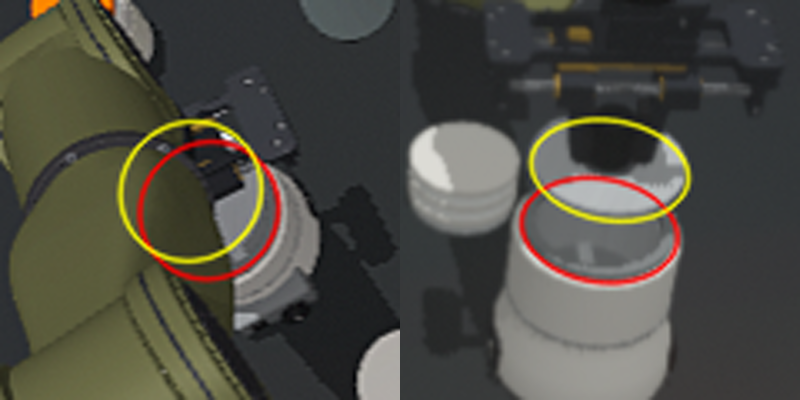

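Call:
jog_arm:
  turn:
    - [0,0,0]
    - [0,0,0]
    - [0,0,0]
    - [0,0,0]
    - [0,0,0]
    - [0,0,0]
    - [0,0,0]
    - [0,0,0]
  translation:
    - [0,-0.001,0.008]
    - [0,-0.001,0.02]
    - [0,-0.001,0.032]
    - [0,-0.001,0.04]
    - [0,-0.001,0.044]
    - [0,-0.001,0.047]
    - [0,-0.001,0.047]
    - [0,-0.001,0.047]
  grip: [1,1,1,1,1,1,1,1]

```text
clock: 9.78
tool_pos: [0.4958, 0.2792, 0.185]
eef_rot: [0.973, 0.229, 0.0, -0.0]
contact_force: [-0.3, 0.1, -2.0]
opening: 0.33
finger_force: 30.0
```

Call:
jog_arm:
  turn:
    - [0,0,0]
    - [0,0,0]
    - [0,0,0]
    - [0,0,0]
    - [0,0,0]
  translation:
    - [0,0,0.002]
    - [0,0,0.004]
    - [0,0,0.006]
    - [0,0,0.007]
    - [0,0,0.007]
  grip: [1,1,1,1,1]

```text
clock: 10.4
tool_pos: [0.4954, 0.2789, 0.1774]
eef_rot: [0.973, 0.229, -0.0, 0.0]
contact_force: [-1.7, -0.1, -2.6]
opening: 0.331
finger_force: 30.0
```

Call:
jog_arm:
  turn:
    - [0,0,0]
    - [0,0,0]
    - [0,0,0]
    - [0,0,0]
    - [0,0,0]
    - [0,0,0]
  translation:
    - [-0.001,0,0]
    - [-0.001,0,0]
    - [-0.001,0,0.001]
    - [-0.001,0,0.002]
    - [-0.001,0,0.002]
    - [-0.001,0,0.002]
  grip: [1,1,1,1,1,1]

```text
clock: 11.15
tool_pos: [0.4948, 0.2786, 0.1758]
eef_rot: [0.973, 0.229, 0.0, 0.0]
contact_force: [-0.4, 0.1, -0.3]
opening: 0.33
finger_force: 30.0
```

Call:
jog_arm:
  turn:
    - [0,0,0]
    - [0,0,0]
    - [0,0,0]
    - [0,0,0]
    - [0,0,0]
  translation:
    - [0,0,0.001]
    - [0,0,0.002]
    - [0,0,0.003]
    - [0,0,0.003]
    - [0,0,0.003]
  grip: [1,1,1,1,1]

```text
clock: 11.78
tool_pos: [0.4947, 0.2785, 0.1746]
eef_rot: [0.973, 0.229, 0.0, -0.0]
contact_force: [-3.8, -1.9, 15.8]
opening: 0.332
finger_force: 30.0
```

The push is too stiff and has a sideways force along tool +x, so the spigot is touching the rim. I'll back off 2 mm, shift along tool -x and press again.

Call:
jog_arm:
  turn:
    - [0,0,0]
    - [0,0,0]
    - [0,0,0]
    - [0,0,0]
    - [0,0,0]
    - [0,0,0]
  translation:
    - [0,0,-0.002]
    - [0,0,-0.003]
    - [-0.001,0,-0.003]
    - [-0.002,0,-0.003]
    - [-0.002,0,-0.003]
    - [-0.002,0,-0.003]
  grip: [1,1,1,1,1,1]

```text
clock: 12.52
tool_pos: [0.4932, 0.2779, 0.1757]
eef_rot: [0.973, 0.229, 0.0, -0.0]
contact_force: [1.4, 0.2, -0.6]
opening: 0.331
finger_force: 30.0
```

Run:
```python
from h import *
s=r.get_state(); print(s['clock'],s['tool_pos'],s['contact_force'],s['moment'])
a=save('scene','s4.png')[:,:,::-1]; w=cams.snapshot('wrist')[:,:,::-1]
u=proj('scene',[.493,.277,.16]).astype(int)
cv2.imwrite('pics/m4.png',np.hstack([cv2.resize(a[u[1]-50:u[1]+50,u[0]-50:u[0]+50],(400,400),interpolation=2),cv2.resize(w[120:380,150:410],(400,400),interpolation=2)]))
```

```text
12.525 [0.49315651 0.2778629  0.17573293] [ 1.38577983  0.2006731  -0.60959715] [ 0.11209989 -0.2788214   0.01817181]
```

View pics/m4.png

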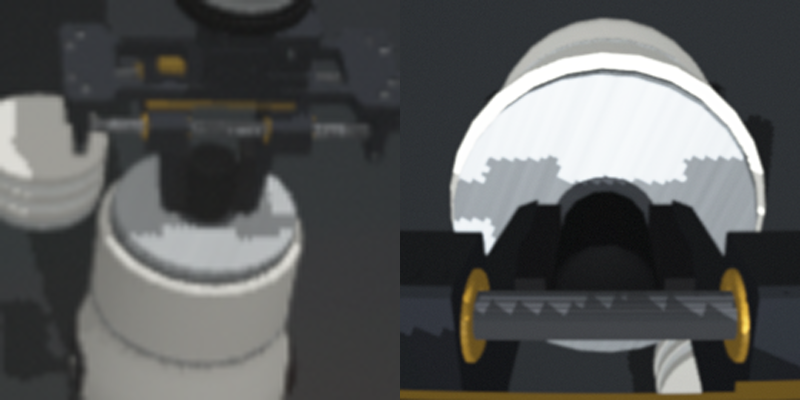

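Side forces flip sign around x ≈ 0.4945, so the cover is near the bowl's centre but the grip forces its attitude. I'll recentre, release it on the collar so it settles by itself, and look again.

Call:
jog_arm:
  turn:
    - [0,0,0]
    - [0,0,0]
    - [0,0,0]
    - [0,0,0]
    - [0,0,0]
    - [0,0,0]
    - [0,0,0]
    - [0,0,0]
    - [0,0,0]
    - [0,0,0]
    - [0,0,0]
    - [0,0,0]
    - [0,0,0]
    - [0,0,0]
    - [0,0,0]
    - [0,0,0]
    - [0,0,0]
  translation:
    - [0.001,0,0]
    - [0.001,0,0.0005]
    - [0.001,0,0.0005]
    - [0.001,0,0.0005]
    - [0.001,0,0.0005]
    - [0.001,0,0.0005]
    - [0.001,0,0.0005]
    - [0.001,0,0.0005]
    - [0.001,0,0.0005]
    - [0.001,0,-0.01]
    - [0.001,0,-0.03]
    - [0.001,0,-0.06]
    - [0.001,0,-0.08]
    - [0.001,0,-0.09]
    - [0.001,0,-0.09]
    - [0.001,0,-0.09]
    - [0.001,0,-0.09]
  grip: [1,1,0.6,0.5,0.4,0.3,0.2,0.1,0,0,0,0,0,0,0,0,0]

```text
clock: 14.75
tool_pos: [0.4934, 0.2779, 0.2649]
eef_rot: [0.973, 0.229, -0.001, 0.0]
contact_force: [0.0, 0.8, -0.3]
opening: 0.996
finger_force: 0.0
```

Run:
```python
from h import *
s=r.get_state(); print(s['clock'],s['tool_pos'],s['contact_force'],s['moment'])
c=cams.camera_params('wrist'); w=save('wrist','w5.png')[:,:,::-1].copy()
a=save('scene','s5.png')[:,:,::-1].copy()
for n in ['wrist','scene','top']:
    if n=='top': cams.snapshot('top')
    for k in ['cover_grip','collar_top']: print(n,k,[(np.round(d['position'],4).tolist(),round(d['p'],2)) for d in models.place_of(n,k)])
u=proj('scene',[.493,.277,.16]).astype(int); v=proj('wrist',[.493,.277,.16],c).astype(int); print(v)
v=np.clip(v,100,None)
cv2.imwrite('pics/m5.png',np.hstack([cv2.resize(a[u[1]-50:u[1]+50,u[0]-50:u[0]+50],(400,400),interpolation=2),cv2.resize(w[v[1]-100:v[1]+100,v[0]-100:v[0]+100],(400,400),interpolation=2)]))
```

```text
14.75 [0.49339876 0.27791279 0.26487519] [ 0.00972616  0.84206201 -0.27974186] [ 0.04844514 -0.03520026 -0.03520988]
wrist cover_grip [([0.4912, 0.2745, 0.1738], 0.75), ([0.4491, -0.0262, 0.0396], 0.67)]
wrist collar_top []
scene cover_grip [([0.2967, -0.3817, 0.0375], 0.9), ([0.4443, -0.0199, 0.0398], 0.71), ([0.49, 0.2732, 0.1741], 0.6)]
scene collar_top [([0.4873, 0.2807, 0.1461], 0.73)]
top cover_grip [([0.4507, -0.026, 0.0371], 0.94), ([0.2968, -0.3813, 0.0388], 0.83), ([0.4952, 0.2763, 0.1725], 0.64)]
top collar_top []
[283 218]
```

View pics/m5.png

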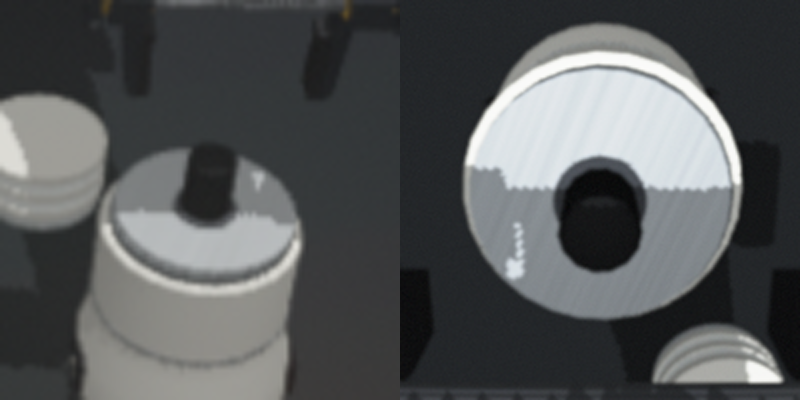

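The cover sits level on the collar at the right height (grip z ≈ 0.174). In the wrist crop the front gap looks wider than the back one, so I'll measure how far it is off centre.

```bash
cat > rel.py <<'E'
from h import *
from scipy.optimize import least_squares
def circ(n,c,g,X,z,rad,sign,angs,lo,hi,X0=None):
    p=np.array(X,float)
    for _ in range(4):
        obs=[]
        for a in angs:
            rr=np.arange(rad+lo,rad+hi,.0002); uv=np.array([proj(n,[p[0]+q*np.cos(a),p[1]+q*np.sin(a),z],c) for q in rr]).astype(np.float32)
            v=cv2.remap(g,uv[:,:1],uv[:,1:],1).ravel(); d=sign*np.diff(cv2.blur(v[:,None],(1,3)).ravel()); i=np.argmax(d)
            if d[i]>1.5: obs.append((a,rr[i]))
        A=np.array([[np.cos(a),np.sin(a),1] for a,_ in obs]); b=np.array([q-rad for _,q in obs])
        s=least_squares(lambda x:A@x-b,[0,0,0],loss='soft_l1',f_scale=.0005).x; p=p+s[:2]
    print(n,z,'centre',p.round(4),'radius',round((rad+s[2])*1e3,1),len(obs),'rms mm',round(1e3*np.sqrt(np.median((A@s-b)**2)),2)); return p
E
python3 - <<'E'
from rel import *
s=r.get_state(); t=R.from_quat(s['eef_rot']).as_matrix(); 
c=cams.camera_params('wrist'); g=cv2.imread('pics/w5.png').mean(2).astype(np.float32)
fr=np.arctan2(t[1,0],t[0,0]); deg=np.radians
A=fr+deg(np.arange(-75,76,5))
pl=circ('wrist',c,g,[.493,.277],.151,.0535,-1,A,-.004,.003)
co=circ('wrist',c,g,[.493,.277],.146,.055,-1,fr+deg(np.r_[np.arange(60,130,5),np.arange(-130,-60,5)]),-.002,.006)
co2=circ('wrist',c,g,[.493,.277],.146,.055,-1,A,-.001,.006)
al=circ('wrist',c,g,[.493,.277],.151,.0535,-1,fr+deg(np.r_[np.arange(-75,76,5),np.arange(150,211,5)]),-.004,.003)
# angular profile printout at front and back, collar-plane radius
for a in (0,45,-45,180):
    uv=np.array([proj('wrist',[.493+q*np.cos(fr+deg(a)),.277+q*np.sin(fr+deg(a)),.146],c) for q in np.arange(.046,.066,.001)]).astype(np.float32)
    print(a,cv2.remap(g,uv[:,:1],uv[:,1:],1).ravel().round().astype(int))
# same for start scene/top pictures: bare collar
for n,a0 in (('top',0.9),('scene',-2.4)):
    circ(n,None,cv2.imread(f'pics/{n}.png').mean(2).astype(np.float32),[.493,.277],.146,.055,-1,a0+deg(np.arange(-80,81,5)),-.006,.006)
g5=cv2.imread('pics/s5.png').mean(2).astype(np.float32)
E
```

```text
wrist 0.151 centre [0.4884 0.2769] radius 55.4 28 rms mm 0.4
wrist 0.146 centre [0.4934 0.2767] radius 57.8 28 rms mm 0.19
wrist 0.146 centre [0.4929 0.2765] radius 57.9 31 rms mm 0.04
wrist 0.151 centre [0.4908 0.2768] radius 53.3 43 rms mm 0.36
0 [226 226 228 228 218 167 140 213 249 250 249 237 172 133 130 136 146 150
 150 150 148]
45 [228 227 228 229 230 228 228 241 248 249 245 207 116  52  39  38  39  38
  39  39  38]
-45 [225 225 225 225 223 197 159 198 244 249 248 237 162  59  22  24  33  36
  38  38  38]
180 [134 133 133 134 134 135 135 135 135 134 127 108  77  48  38  38  38  39
  38  38  39]Traceback (most recent call last):
  File "<stdin>", line 16, in <module>
  File "rel.py", line 8, in circ
    rr=np.arange(rad+lo,rad+hi,.0002); uv=np.array([proj(n,[p[0]+q*np.cos(a),p[1]+q*np.sin(a),z],c) for q in rr]).astype(np.float32)
                                                    ~~~~^^^^^^^^^^^^^^^^^^^^^^^^^^^^^^^^^^^^^^^^^^^
  File "h.py", line 7, in proj
    c=c or cams.camera_params(n); p=R.from_quat(c['orientation']).inv().apply(np.array(P)-c['eye'])
           ~~~~~~~~~~~~~~~~~~^^^
ValueError: time passes only in moves, steps and waits
```

The white ring is the housing top (r 60 mm, lower than the collar), so the true mill centre is near (0.490, 0.275). That matches the side force felt earlier, and the cover now rests about centred. I'll press on the knob top with closed fingertips so the cover can align itself.

Call:
jog_arm:
  turn:
    - [0,0,0]
    - [0,0,0]
    - [0,0,0]
    - [0,0,0]
    - [0,0,0]
    - [0,0,0]
    - [0,0,0]
    - [0,0,0]
    - [0,0,0]
    - [0,0,0]
    - [0,0,0]
  translation:
    - [-0.003,0,0]
    - [-0.003,0,0]
    - [-0.003,0,0]
    - [-0.003,0,0]
    - [-0.003,0,0]
    - [-0.003,0,0.015]
    - [-0.003,0,0.03]
    - [-0.003,0,0.042]
    - [-0.003,0,0.05]
    - [-0.003,0,0.052]
    - [-0.003,0,0.052]
  grip: [0.3,0.5,0.7,0.9,1,1,1,1,1,1,1]
  force: 20

```text
clock: 16.58
tool_pos: [0.4913, 0.2769, 0.2138]
eef_rot: [0.973, 0.229, 0.0, -0.0]
contact_force: [0.1, 0.2, 0.2]
opening: 0.004
finger_force: 0.0
```

Call:
jog_arm:
  turn:
    - [0,0,0]
    - [0,0,0]
    - [0,0,0]
    - [0,0,0]
    - [0,0,0]
    - [0,0,0]
    - [0,0,0]
    - [0,0,0]
  translation:
    - [0,0,0.001]
    - [0,0,0.002]
    - [0,0,0.003]
    - [0,0,0.004]
    - [0,0,0.005]
    - [0,0,0.006]
    - [0,0,0.006]
    - [0,0,0.006]
  grip: [1,1,1,1,1,1,1,1]

```text
clock: 17.58
tool_pos: [0.4912, 0.2768, 0.2079]
eef_rot: [0.973, 0.229, 0.0, 0.0]
contact_force: [-1.5, -0.7, 5.6]
opening: 0.006
finger_force: 2.5
```

The collar is down about 2 mm at 5.6 N, which matches the spring alone, with no jam. Continuing.

Call:
jog_arm:
  turn:
    - [0,0,0]
    - [0,0,0]
    - [0,0,0]
    - [0,0,0]
    - [0,0,0]
    - [0,0,0]
  translation:
    - [0,0,0.001]
    - [0,0,0.002]
    - [0,0,0.003]
    - [0,0,0.004]
    - [0,0,0.004]
    - [0,0,0.004]
  grip: [1,1,1,1,1,1]

```text
clock: 18.32
tool_pos: [0.4912, 0.2769, 0.2045]
eef_rot: [0.973, 0.229, 0.0, -0.0]
contact_force: [-2.9, -1.0, 9.6]
opening: 0.013
finger_force: 5.0
```

Call:
jog_arm:
  turn:
    - [0,0,0]
    - [0,0,0]
    - [0,0,0]
    - [0,0,0]
  translation:
    - [0,0,0.0005]
    - [0,0,0.001]
    - [0,0,0.001]
    - [0,0,0.001]
  grip: [1,1,1,1]

```text
clock: 18.82
tool_pos: [0.4913, 0.2769, 0.2044]
eef_rot: [0.973, 0.229, 0.001, -0.0]
contact_force: [-4.0, -1.8, 17.5]
opening: 0.003
finger_force: 8.6
```

It's on the stop at 17.5 N. I'll hold it for 4 s.

Call:
jog_arm:
  turn:
    - [0,0,0]
    - [0,0,0]
    - [0,0,0]
    - [0,0,0]
    - [0,0,0]
    - [0,0,0]
    - [0,0,0]
    - [0,0,0]
    - [0,0,0]
    - [0,0,0]
    - [0,0,0]
    - [0,0,0]
    - [0,0,0]
    - [0,0,0]
    - [0,0,0]
    - [0,0,0]
  translation:
    - [0,0,0]
    - [0,0,0]
    - [0,0,0]
    - [0,0,0]
    - [0,0,0]
    - [0,0,0]
    - [0,0,0]
    - [0,0,0]
    - [0,0,0]
    - [0,0,0]
    - [0,0,0]
    - [0,0,0]
    - [0,0,0]
    - [0,0,0]
    - [0,0,0]
    - [0,0,0]
  grip: [1,1,1,1,1,1,1,1,1,1,1,1,1,1,1,1]

```text
clock: 20.82
tool_pos: [0.4913, 0.2769, 0.2044]
eef_rot: [0.973, 0.229, 0.001, -0.0]
contact_force: [-4.3, -2.4, 17.3]
opening: 0.005
finger_force: 8.6
```

Call:
jog_arm:
  turn:
    - [0,0,0]
    - [0,0,0]
    - [0,0,0]
    - [0,0,0]
    - [0,0,0]
    - [0,0,0]
    - [0,0,0]
    - [0,0,0]
    - [0,0,0]
    - [0,0,0]
    - [0,0,0]
    - [0,0,0]
    - [0,0,0]
    - [0,0,0]
    - [0,0,0]
    - [0,0,0]
  translation:
    - [0,0,0]
    - [0,0,0]
    - [0,0,0]
    - [0,0,0]
    - [0,0,0]
    - [0,0,0]
    - [0,0,0]
    - [0,0,0]
    - [0,0,0]
    - [0,0,0]
    - [0,0,0]
    - [0,0,0]
    - [0,0,0]
    - [0,0,0]
    - [0,0,0]
    - [0,0,0]
  grip: [1,1,1,1,1,1,1,1,1,1,1,1,1,1,1,1]

```text
clock: 22.82
tool_pos: [0.4913, 0.2769, 0.2044]
eef_rot: [0.973, 0.229, 0.001, -0.0]
contact_force: [-4.0, -1.9, 17.9]
opening: 0.008
finger_force: 8.6
```

Run:
```python
from h import *
s=r.get_state(); print(s['clock'],s['tool_pos'],s['contact_force'],s['moment'],s['finger_force'])
a=save('scene','s6.png')[:,:,::-1]; w=save('wrist','w6.png')[:,:,::-1]
print([(np.round(d['position'],4).tolist(),round(d['p'],2)) for d in models.place_of('scene','cover_grip')])
u=proj('scene',[.493,.277,.16]).astype(int)
cv2.imwrite('pics/m6.png',np.hstack([cv2.resize(a[u[1]-50:u[1]+50,u[0]-50:u[0]+50],(400,400),interpolation=2),cv2.resize(w[100:360,150:410],(400,400),interpolation=2)]))
```

```text
22.825 [0.49126553 0.27688592 0.20440788] [-4.00581062 -1.91950637 17.87257336] [-0.43856603  0.8579124  -0.01349114] 8.589856551404864
[([0.4916, 0.2741, 0.1689], 0.93), ([0.2963, -0.3801, 0.0358], 0.8), ([0.4499, -0.0242, 0.0374], 0.68), ([0.6908, -0.3893, -0.0011], 0.52)]
```

View pics/m6.png

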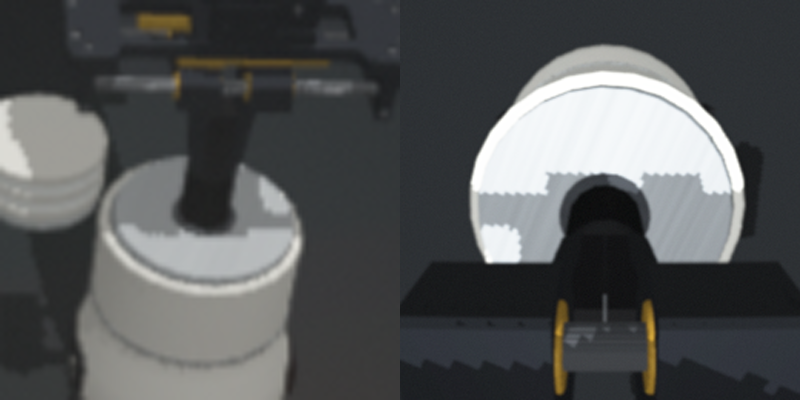

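The cover lies level and flush in the mill (scene crop centre about (205,220)), with the collar down on its stop. It held for 4 s at about 17 N. I'm handing in now.

```bash
python3 -c "
from plant import r
print(r.finish_job())"
```

```text
the job is handed in; nothing more can be done
None
```

I set the steel cover on the mill seated and level, pressed the collar to its stop at about 17 N, held it there for over 4 s, and handed the job in at about 23 s while still holding it down; the hand-in gave no verdict.

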